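Turn the dock's swing arm end for end and latch it behind its catch

TASK

The swing arm of the clear-covered dock is fitted the wrong way round, with its broad square paddle end on the pivot pin. Lift it off, turn it end for end and fit it back flat on the pin by the hole in its plain round end, with the paddle under the cover in the bay's right-hand part. Then swing it to the left so that its edge lifts the hanging catch and passes it until the catch drops down behind it; leave the round dish, the timer and the tape roll in front of the tanks where they are.

Things in the scene. Friction and masses are not known exactly. Their poses are not given: they have to be found in the camera images.
- dock: Fixed dock: grey base plate 242 x 232 x 12 mm with a steel pivot pin near its front edge and a clear covered bay behind the pin. Origin on the pin's axis, on the work surface (underside of the plate); z up, +x from the pin into the bay (away from the robot), +y to the left. Plate spans x -35..207, y -119..113 mm.
- pin (a point): Point on the pin's axis at the plate's top, 12 mm above the work surface, where the arm's underside rests; axes as the dock. The pin is 12 mm thick and rises 11 mm above this point; its upper 5 mm taper to 7 mm.
- cover (a point): Middle of the upper front edge of the bay's clear roof, at dock (76, -3, 67) mm; axes as the dock. Roof x 76..202, underside z 63, top 67 (71 above the catch hinge). Clear side walls: inner faces at dock y +106 and -112 mm; front and rear open. So an arm on the pin can be gripped only ahead of the roof, near the end that is on the pin, and cannot swing past the walls.
- swing_arm: Loose aluminium arm, 197 mm long, 18 mm high, about 0.14 kg. Origin at the centre of the paddle end's hole, on the underside; +x along the arm to the plain end, z up. Holes go right through, 14.4 mm wide. Between the ends a straight bar 18 mm wide. At the start it lies flat on the plate, paddle hole on the pin, plain end in the bay, 0.37 to 0.42 rad to the right of dock +x.
- paddle_hole (a point): Centre of the paddle end's hole on the arm's underside; axes as the arm. The paddle is a block 50 mm along the arm, 52 mm across, 18 mm high, centred on the hole.
- plain_hole (a point): Centre of the plain end's hole on the arm's underside, 155 mm from the paddle hole; axes as the arm. The plain end is round, 34 mm across, centred on the hole.
- catch (a joint): Steel gravity catch, a 13 mm wide, 46 mm long plate hinged under the roof at dock (100, -16, 55) mm, axis along dock x, sloping down to the left. 0 = hanging on its stop, up to 0.85 rad as the tip is lifted; weighs 30 g. An arm swung from the right lifts it; past 0.35 rad left of dock +x the arm is clear and it drops behind. The left wall stops the arm at about 0.46 rad.
- catch_tip (a point): Lower end of the catch, middle of its width: dock (100, 14, 20) mm when hanging, 10 mm lower than the top of an arm lying on the plate.
- petri_dish: Bystander: round shallow dish, 92 mm across, 15 mm high; origin under its centre.
- timer: Bystander: small white timer, 64 x 66 x 19 mm, in the strip in front of the tanks; origin under its centre. Between it and the dish, about x 0.34 to 0.46 and y -0.20 to 0.02, the work surface is empty; the fixed tanks beyond x 0.47 are about 110 mm high.
- tape_roll: Bystander: roll of white tape lying flat in the strip in front of the tanks, 53 mm across, 19 mm high; origin under its centre.

How it is judged:
By the outcome, as a careful person would: the job done as asked, in the order asked, and still so for the second after the job is handed in, with the robot touching nothing.
It also fails if it takes over 72 s, if anything falls off the work surface, if the arm or the gripper's body presses on something with over 40 N, if the wrist force passes 120 N, or if a joint passes its speed limit or range.

ROBOT

A 6-joint arm with a two-finger parallel gripper is mounted at the origin on a cart in front of the work surface, level with it; the furniture and walls round the work are solid. World frame = base frame: x ahead of the robot, y to its left, z up, the work surface at z = 0. Lengths are in m, angles in rad, forces in N, time in s.
With the tool pointing down it reaches from about 0.225 to 0.875 m from the base axis. Payload 3.4 kg.
Tool frame: the origin (TCP) lies on the centre line of the jaws, within the pads' length; the fingertips stand 17 mm ahead of it and the grasp point (between the pads) lies 2 mm behind it (manip.finger_overhang is the distance from the TCP to the fingertips, in m); y points along the fingers, x is the direction in which the jaws open and shut, and the axes are right-handed (so a half turn about y gives the same grasp; the last joint's range is limited). The gripper opens to 85 mm and grips with 20 to 120 N. Pads are 22 mm wide; open, the fingers measure 114 mm over their backs; the gripper's body (76 mm by 85 mm) begins 54 mm behind the grasp point. The pads swing forward as they close: fully open they stand 13 mm farther back than shut.
Start: joints at [1.09, 0.276, 1.505, -0, 1.361, -0.121], TCP at [0.202, 0.538, 0.248] pointing down, gripper open.
Joint ranges: [-2.89, 2.89], [-0.75, 2.08], [0.22, 2.7], [-1.18, 4.32], [0.11, 2.71], [-2.7, 2.7]. Speed limits (rad/s): [2.57, 2.57, 3.14, 3.14, 3.14, 3.14].

INTERFACE

Orientations are given as a unit quaternion [w, x, y, z].
In Python, from rig import manip gives the robot as it stands.
- The arm moves only by the tool arm_command, never from a script. Its argument "commands" is a list of rows, each a list of 3 entries, a list of its own where there are three numbers: the finger opening in cm, from 0 to 8.54, then the shift along the world's x, y, z in cm, then the turn about the world's z in rad. A call has 1 to 12 rows; each row shifts and turns the commanded pose from where the row before left it; what a row does not reach is not made up. A row lasts 1/10 s, in which the tool goes at most 50 mm and 8.59 degrees, less where a joint would pass 70% of its speed; a pose out of reach is approached as far as the arm can. A call with a gripper value outside its range is refused whole. The fingers move at their own pace and stop on an object; "grip_force" is the grip in N (left out, the last holds). Time passes only in rows, so rows that do not move let the fingers close. It gives the time, the measured TCP pose, the force and the opening at its end, in the units of the state.
- manip.get_state(): the state, without advancing time (a new reading comes with each control period).
- manip.get_image(name): name is "scene" or "side" or "wrist"; returns a dict with "pixels" (400x640x3 uint8, red, green, blue), "range_z" (400x640 float32, m along the optical axis (not along the pixel's ray), 0 where there is no reading), "intrinsics" (3x3 intrinsics, pixels), "R" (3x3) and "t" (3): a world point X has camera coordinates R X + t. Camera axes: x right, y down, z forward; pixel columns grow to the right and rows downward; lengths in m; the calibration is good to about 2 mm. A picture is of the moment at which its call begins.
- manip.sign_off(): hands the job in, once; it reports no verdict.
The state is a dict: "clock": time; "qpos": joint angles; "qd": joint speeds; "effort": joint torques, N m; "position": TCP position; "ee_rot": TCP orientation; "contact_force": force on the tool from outside, world axes, zero at the start; "moment": the same for the moment, N m; "width": finger opening in m.
Only numpy, scipy, OpenCV 4.12 (cv2) and the standard library are available. Lean on these libraries where they do the work, as an engineer would, in place of code of your own. Each camera call takes 0.05 s, during which the arm holds its last target.

## Working session

There is one attempt and no reset: what is moved stays moved. The work goes in short steps, Python scripts to look and compute and a tool call to move; the robot and the scene stay as the last step left them, time stands still between calls to the robot, and variables do not carry over. Pictures are saved under pics/ and viewed, and the job is handed in when it is done.

Besides the shell and the picture viewer there is one more tool, called after "Call:" by a JSON object that holds its "fn" and its "kwargs", one argument or row to a line. arm_command: Moves the arm, as the interface text tells. Its arguments: {"type":"object","properties":{"commands":{"type":"array"},"grip_force":{"type":"number"}},"required":["commands"]}

```bash
ls; mkdir -p pics
cat > h.py <<'E'
import numpy as np, cv2
from rig import manip
def shot(name,fn):
    d=manip.get_image(name); cv2.imwrite('pics/'+fn+'.png',d['pixels'][:,:,::-1]); np.savez('pics/'+fn+'.npz',**d); return d
def ray(d,u,v,z):
    K,R,t=d['intrinsics'],d['R'],d['t']; c=-R.T@t
    r=R.T@np.linalg.inv(K)@np.array([u,v,1.]); return c+r*(z-c[2])/r[2]
def proj(d,X):
    p=d['intrinsics']@(d['R']@np.asarray(X,float)+d['t']); return p[:2]/p[2]
def pt(d,u,v):
    K,R,t=d['intrinsics'],d['R'],d['t']; z=d['range_z'][int(v),int(u)]
    return R.T@(np.linalg.inv(K)@np.array([u,v,1.])*z-t)
E
python3 - <<'E'
from h import *
np.set_printoptions(precision=4,suppress=True)
for n in ['scene','side','wrist']:
    d=shot(n,n+'0'); print(n,-d['R'].T@d['t'],d['R'][2])
print(manip.get_state(), manip.finger_overhang)
E
```

```text
pics
scene [-0.5993 -1.2465  1.158 ] [ 0.5575  0.6192 -0.5529]
side [-0.107  -0.9723  1.0131] [ 0.4212  0.6533 -0.6292]
wrist [0.1332 0.5624 0.3739] [ 0.2669 -0.1033 -0.9582]
{'clock': 0.15, 'qpos': array([ 1.09  ,  0.2764,  1.5058, -0.    ,  1.3607, -0.121 ]), 'qd': array([-0.0008, -0.0035, -0.0037, -0.0014, -0.0026, -0.0011]), 'effort': array([ -0.0007, -41.7143, -24.6033,  -0.0004,   0.0076,   0.    ]), 'position': array([0.2023, 0.5378, 0.2476]), 'ee_rot': array([-0.5812,  0.5816,  0.402 , -0.4029]), 'contact_force': array([ 0.0662, -0.489 , -0.0997]), 'moment': array([ 0.0015, -0.0062, -0.0038]), 'width': 0.085596940617021} 0.017
```

View pics/scene0.png

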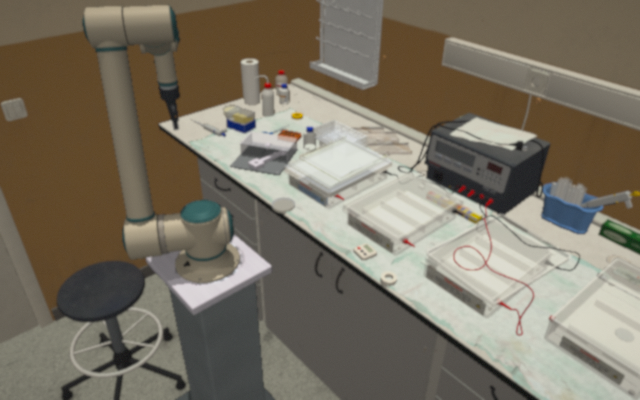

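View pics/side0.png

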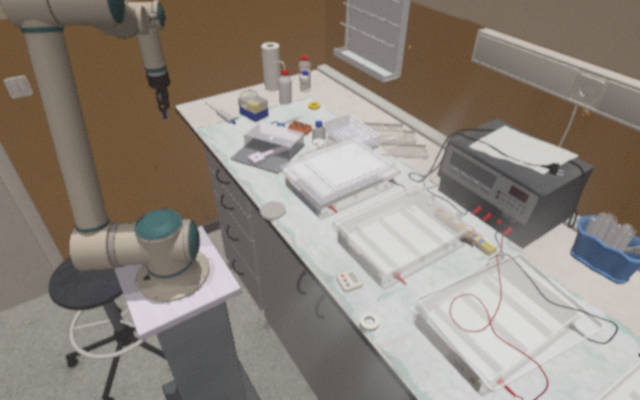

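View pics/wrist0.png

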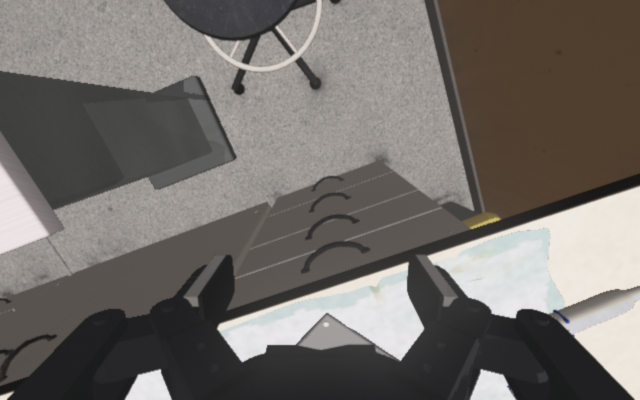

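Run:
```python
from h import *
for n,(a,b,c,e) in {'scene0':(220,110,320,180),'side0':(220,100,330,180)}.items():
    im=cv2.imread(f'pics/{n}.png')[b:e,a:c]; cv2.imwrite(f'pics/{n}z.png',cv2.resize(im,None,fx=7,fy=7,interpolation=cv2.INTER_CUBIC))
d=dict(np.load('pics/side0.npz'))
for u,v in [(234,155),(283,165),(256,121),(272,210),(348,280),(370,321)]: print(u,v,pt(d,u,v).round(3),ray(d,u,v,0.012).round(3))
```

```text
234 155 [0.418 0.477 0.016] [0.42  0.482 0.012]
283 165 [0.506 0.21  0.089] [0.557 0.308 0.012]
256 121 [0.629 0.699 0.008] [0.627 0.692 0.012]
272 210 [0.386 0.083 0.015] [0.387 0.086 0.012]
348 280 [ 0.425 -0.321  0.016] [ 0.427 -0.318  0.012]
370 321 [ 0.399 -0.461  0.001] [ 0.393 -0.466  0.012]
```

View pics/side0z.png

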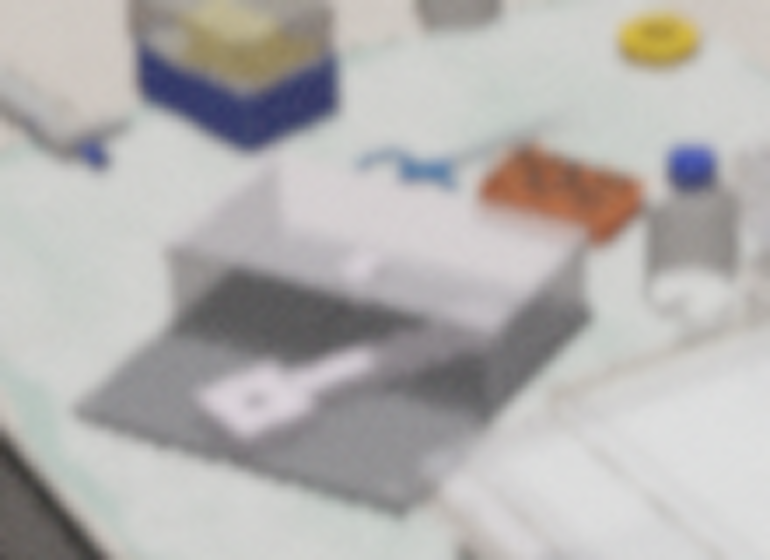

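View pics/scene0z.png

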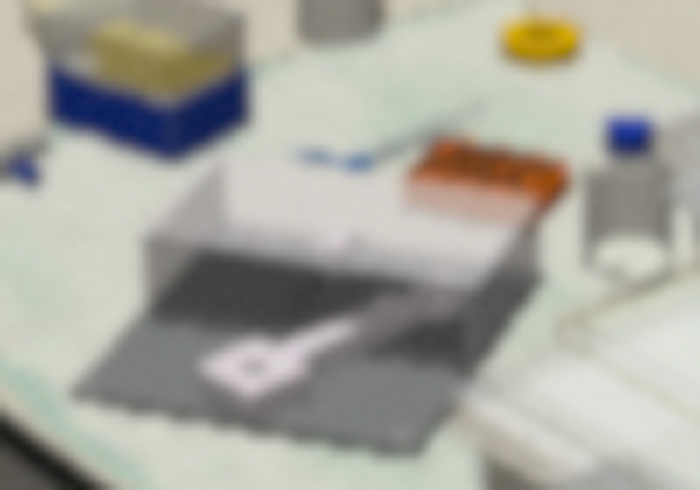

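Run:
```python
from h import *
from scipy.spatial.transform import Rotation as Ro
np.set_printoptions(precision=4,suppress=True)
for n,s,(ox,oy),P in [('side0',7,(220,100),[(78,410),(402,512),(258,400)]),('scene0',7,(220,110),[(78,392),(415,452),(255,366)])]:
    d=dict(np.load(f'pics/{n}.npz'))
    L=[ray(d,ox+u/s,oy+v/s,z) for (u,v),z in zip(P,[.012,.012,.03])]
    print(n,L,np.linalg.norm(L[0]-L[1]))
    v=L[0]-L[1]; print('yaw',np.arctan2(-v[0],v[1]))
st=manip.get_state(); q=st['ee_rot']; M=Ro.from_quat(q[[1,2,3,0]]).as_matrix(); print(M)
d=dict(np.load('pics/wrist0.npz')); print(d['intrinsics'])
c=-d['R'].T@d['t']; print('cam in tool',M.T@(c-st['position']), M.T@d['R'].T)
```

```text
side0 [array([0.3987, 0.4642, 0.012 ]), array([0.5106, 0.2709, 0.012 ]), array([0.4823, 0.3915, 0.03  ])] 0.22340115398735214
yaw 0.5250238312921579
scene0 [array([0.395 , 0.4623, 0.012 ]), array([0.5112, 0.2708, 0.012 ]), array([0.4802, 0.392 , 0.03  ])] 0.22398160456491276
yaw 0.545325646535228
[[ 0.352  -0.0007 -0.936 ]
 [ 0.936  -0.0013  0.352 ]
 [-0.0014 -1.      0.0002]]
[[294.9892   0.     320.2584]
 [  0.     294.9892 204.1741]
 [  0.       0.       1.    ]]
cam in tool [-0.0015 -0.1262  0.0733] [[ 1.      0.0005 -0.0014]
 [ 0.0015 -0.2864  0.9581]
 [ 0.0001 -0.9581 -0.2864]]
```

Call:
{"fn": "arm_command", "kwargs": {
  "commands": [
    [8.5, [4, -2.5, 0], 0.1],
    [8.5, [4, -2.5, 0], 0.1],
    [8.5, [4, -2.5, 0], 0.1],
    [8.5, [4, -2.5, 0], 0.1],
    [8.5, [4, -2.5, 0], 0.1],
    [8.5, [3.8, -2.5, 0], 0],
    [8.5, [0, 0, 0], 0],
    [8.5, [0, 0, 0], 0],
    [8.5, [0, 0, 0], 0]
  ]
}}

```text
clock: 1.05
position: [0.4395, 0.3886, 0.2481]
ee_rot: [0.464, -0.463, -0.534, 0.534]
contact_force: [0.5, 0.5, -0.2]
width: 0.0851
```

Run:
```python
from h import *
shot('wrist','w1'); s=manip.get_state(); print(s['clock'],s['position'],s['qpos'],s['contact_force'])
```

```text
1.1 [0.4392039  0.38885698 0.24818713] [ 6.05676265e-01  2.93795875e-01  1.47943642e+00  7.02806577e-04
  1.36907993e+00 -1.10678977e+00] [-0.12465229  1.16712319 -0.5478995 ]
```

View pics/w1.png

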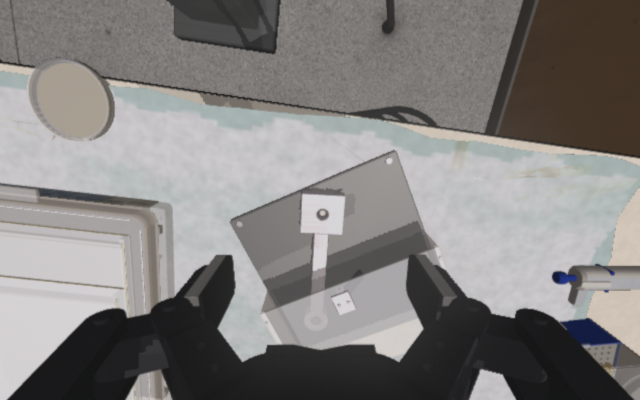

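Run:
```python
from h import *
np.set_printoptions(precision=4,suppress=True)
im=cv2.imread('pics/w1.png'); z=im[130:350,210:450]; cv2.imwrite('pics/w1z.png',cv2.resize(z,None,fx=3.3,fy=2.7,interpolation=cv2.INTER_CUBIC))
d=dict(np.load('pics/w1.npz'))
g=cv2.cvtColor(im,cv2.COLOR_BGR2GRAY)
m=(g[180:330,290:350]>185).astype(np.uint8)
n,l,s,c=cv2.connectedComponentsWithStats(m); 
for i in range(1,n):
    if s[i][4]>50: print(s[i],c[i]+[290,180])
for y in range(192,330,6): print(y,''.join('%4d'%v for v in g[y,296:350:2]))
for u,v in [(322,214),(308,200),(335,228),(320,250)]: print(pt(d,u,v))
```

```text
[  0   0  29  12 194] [299.7216 183.7268]
[  11   14   44   77 1911] [321.6149 222.6473]
[ 42 113  18  22 271] [342.0849 302.9373]
192   90 103  98  93 102 101 101 100 100 101 101 102  99 100 100 101 100 100 100  95  94  93 100 124 140 148 147
198  128 129 120 186 213 214 213 214 214 214 214 214 214 214 214 214 214 214 214 213 214 214 214 213 198 134 132
204  128 127  94 203 210 210 211 211 211 212 212 212 212 213 213 213 214 214 214 214 214 214 214 213 181 132 132
210  127 126 125 204 210 211 211 212 213 212 209 161 128 156 133 143 203 213 214 214 214 213 214 212 153 131 132
216  127 126 113 208 211 211 212 212 212 212 176  98  98 103  98  96 152 212 213 213 213 213 213 207 139 135 142
222  126 116 123 208 210 211 210 210 210 210 210 211 211 211 211 213 214 214 213 213 213 213 213 199 146 145 145
228  126 126 157 209 209 209 209 209 209 209 209 209 209 209 209 211 213 213 214 213 213 213 213 185 144 143 145
234  125 125 125 126 127 128 128 129 119 144 199 195 196 183 195 193 162 169 170 180 180 184 191 156 144 143 143
240  124 125 125 125 126 125 126 125  90 177 206 208 211 210 213 
[... 1021 characters left out ...]
169 167 166 153 130 137 166 202 211 213 200
300  122 151 166 168 168 168 168 171 183 183 182 183 184 182 167 168 168 168 185 212 213 213 213 213 213 203 191
306  168 168 167 168 168 169 171 176 183 183 183 184 183 180 170 168 167 168 169 165 206 193 200 213 213 213 213
312  168 168 168 168 169 172 176 182 183 184 183 184 183 179 173 171 168 168 168 167 167 181 213 212 209 198 180
318  167 168 167 168 176 185 184 181 174 172 173 173 177 182 183 182 169 168 167 168 168 168 168 168 168 168 168
324  168 168 167 167 171 183 184 184 180 176 175 176 181 182 183 179 169 167 168 167 168 168 168 168 168 168 168
[0.482  0.3954 0.0238]
[0.4646 0.3758 0.0301]
[0.4954 0.4136 0.0314]
[0.5278 0.3994 0.0311]
```

View pics/w1z.png

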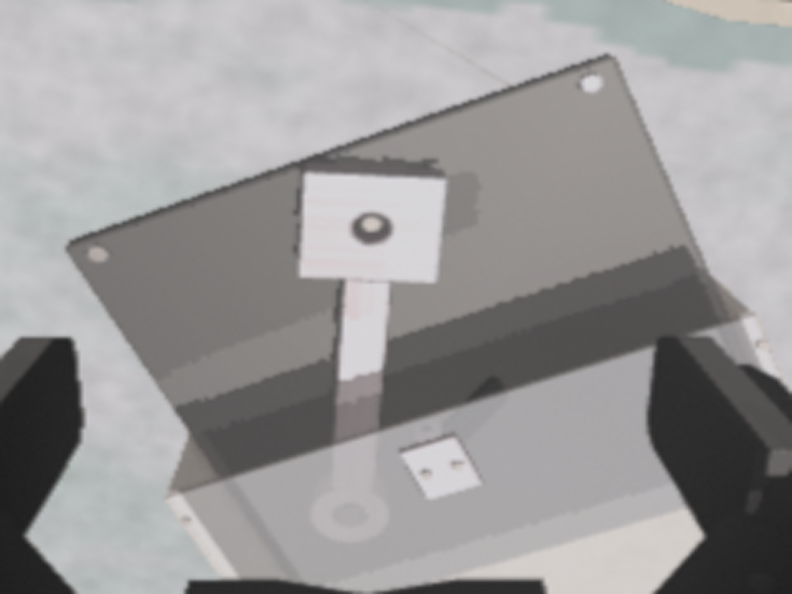

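Run:
```python
from h import *
np.set_printoptions(precision=4,suppress=True)
d=dict(np.load('pics/w1.npz'))
f=lambda x,y:(210+x/3.3,130+y/2.7)
FL=ray(d,*f(613,56),.012);FR=ray(d,*f(68,243),.012);v=FL-FR
print(FL,FR,np.linalg.norm(v),'psi',np.arctan2(-v[0],v[1]))
psi=np.arctan2(-v[0],v[1]);X=np.array([np.cos(psi),np.sin(psi)]);Y=np.array([-X[1],X[0]])
print('pin from corners',(FL+FR)[:2]/2+.035*X+.003*Y)
print('pin top ray',ray(d,*f(372,225),.023),'hole',ray(d,*f(371,228),.030))
pl=ray(d,*f(349,513),.030); print('plain',pl)
c=[f(302,172),f(446,180),f(437,283),f(298,276)]
C=[ray(d,*p,.030) for p in c];print('paddle',C,np.mean(C,0),[np.linalg.norm(C[i]-C[i-1]) for i in range(4)])
p=np.mean(C,0);w=pl-p;print(np.linalg.norm(w),'yaw',np.arctan2(w[1],w[0]))
for a,b in [(f(170,495),f(752,315))]:
    A=ray(d,*a,.067);B=ray(d,*b,.067);print('roof',A,B,np.linalg.norm(A-B),np.arctan2(-(B-A)[0],(B-A)[1]), [(X@(q[:2]-p[:2]),Y@(q[:2]-p[:2])) for q in (A,B)])
e=[C[3]+C[2]-C[0]-C[1]];print('paddle yaw',np.arctan2(e[0][1],e[0][0]))
```

```text
[0.3931 0.4734 0.012 ] [0.5108 0.2794 0.012 ] 0.22692880319773015 psi 0.5453496695912997
pin from corners [0.4803 0.3971]
pin top ray [0.4813 0.3963 0.023 ] hole [0.4805 0.3957 0.03  ]
plain [0.6336 0.4085 0.03  ]
paddle [array([0.4579, 0.367 , 0.03  ]), array([0.4542, 0.4197, 0.03  ]), array([0.5036, 0.4244, 0.03  ]), array([0.5076, 0.3716, 0.03  ])] [0.4808 0.3957 0.03  ] [np.float64(0.04990099058633189), np.float64(0.05281636125749323), np.float64(0.049689277329464585), np.float64(0.05298774652517433)]
0.15329822392828624 yaw 0.08340534871186589
roof [0.6047 0.3382 0.067 ] [0.488 0.529 0.067] 0.22370692657645985 0.5489351321908567 [(np.float64(0.07606577261531447), np.float64(-0.11342628127281987)), (np.float64(0.07526368151536796), np.float64(0.1102792073682794))]
paddle yaw 0.09401794614362009
```

Call:
{"fn": "arm_command", "kwargs": {
  "commands": [
    [4, [4, 0.5, 0], -0.05],
    [4, [4.3, 0.5, -3], 0],
    [4, [0, 0, -4.5], 0],
    [4, [0, 0, -4.5], 0],
    [4, [0, 0, -3], 0],
    [4, [0, 0, 0], 0],
    [4, [0, 0, 0], 0],
    [4, [0, 0, 0], 0],
    [4, [0, 0, 0], 0]
  ]
}}

```text
clock: 2.0
position: [0.5223, 0.3991, 0.1026]
ee_rot: [-0.476, 0.477, 0.524, -0.521]
contact_force: [-0.4, 0.0, 0.6]
width: 0.0402
```

Run:
```python
from h import *
shot('wrist','w2'); s=manip.get_state(); print(s['clock'],s['position'],s['qpos'],s['contact_force'],s['width'])
```

```text
2.05 [0.52219928 0.39885902 0.10225149] [ 5.46423860e-01  4.98112589e-01  1.53030666e+00  8.79820307e-05
  1.10889685e+00 -1.11501594e+00] [ 0.25895401  0.26955479 -0.30183107] 0.03990773840492687
```

View pics/w2.png

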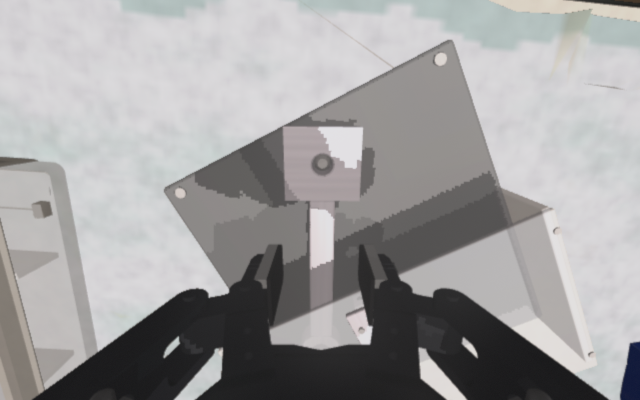

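Run:
```python
from h import *
np.set_printoptions(precision=4,suppress=True)
d=dict(np.load('pics/w2.npz'))
FL=ray(d,453,40,.012);FR=ray(d,165,188,.012);v=FL-FR
psi=np.arctan2(-v[0],v[1]);X=np.array([np.cos(psi),np.sin(psi)]);Y=np.array([-X[1],X[0]])
print(FL,FR,np.linalg.norm(v),'psi',psi,'pin',(FL+FR)[:2]/2+.035*X+.003*Y,ray(d,322,163,.023),ray(d,322,163.5,.03))
C=[ray(d,*p,.030) for p in [(284,126),(363,126.5),(361,201),(285,200)]];e=C[3]+C[2]-C[0]-C[1];print(np.mean(C,0),np.arctan2(e[1],e[0]))
print(psi-np.arctan2(e[1],e[0]))
B=[ray(d,u,v,.030) for u,v in [(321.5,205),(321.5,260)]];w=B[1]-B[0];print(B,np.arctan2(w[1],w[0]))
```

```text
[0.3935 0.4737 0.012 ] [0.5115 0.2794 0.012 ] 0.22733814342006864 psi 0.5456477554339487 pin [0.4809 0.3973] [0.4803 0.3953 0.023 ] [0.4795 0.3952 0.03  ]
[0.4803 0.3961 0.03  ] 0.08737595969467156
0.4582717957392772
[array([0.5087, 0.3976, 0.03  ]), array([0.5514, 0.4015, 0.03  ])] 0.09221347572685634
```

Call:
{"fn": "arm_command", "kwargs": {
  "commands": [
    [4, [0, 0, -3], 0],
    [4, [0, 0, -2.5], 0],
    [4, [0, 0, -1], 0],
    [4, [0, 0, -0.3], 0],
    [4, [0, 0, 0], 0],
    [4, [0, 0, 0], 0],
    [4, [0, 0, 0], 0]
  ]
}}

```text
clock: 2.75
position: [0.5221, 0.3984, 0.0332]
ee_rot: [-0.477, 0.477, 0.523, -0.521]
contact_force: [-0.1, 0.1, -0.2]
width: 0.0398
```

Call:
{"fn": "arm_command", "kwargs": {
  "commands": [
    [1.5, [0, 0.1, 0], 0],
    [1.5, [0, 0, 0], 0],
    [1.5, [0, 0, 0], 0],
    [1.0, [0, 0, 0], 0],
    [1.0, [0, 0, 0], 0],
    [1.0, [0, 0, 0], 0],
    [1.0, [0, 0, 0], 0],
    [1.0, [0, 0, 0], 0]
  ],
  "grip_force": 80
}}

```text
clock: 3.55
position: [0.5219, 0.3995, 0.0329]
ee_rot: [-0.477, 0.477, 0.523, -0.521]
contact_force: [-1.4, -1.1, 5.3]
width: 0.0159
```

Call:
{"fn": "arm_command", "kwargs": {
  "commands": [
    [1.0, [0, 0, 0.5], 0],
    [1.0, [0, 0, 0.5], 0],
    [1.0, [0, 0, 0.6], 0],
    [1.0, [0, 0, 0.2], 0],
    [1.0, [0, 0, 0], 0],
    [1.0, [0, 0, 0], 0]
  ]
}}

```text
clock: 4.15
position: [0.5211, 0.3988, 0.0497]
ee_rot: [0.477, -0.477, -0.522, 0.522]
contact_force: [0.1, -0.1, -0.9]
width: 0.0159
```

Run:
```python
from h import *
shot('wrist','w3');d=shot('side','s3'); s=manip.get_state(); print(s['clock'],s['position'],s['contact_force'],s['width'],s['moment'])
im=d['pixels'][100:180,220:330,::-1]; cv2.imwrite('pics/s3z.png',cv2.resize(im,None,fx=7,fy=7,interpolation=cv2.INTER_CUBIC))
```

```text
4.25 [0.52104284 0.39876925 0.0495457 ] [ 0.83797261  0.20576792 -1.79301486] 0.016013420288870154 [0.0051053  0.08284724 0.00803707]
```

View pics/w3.png

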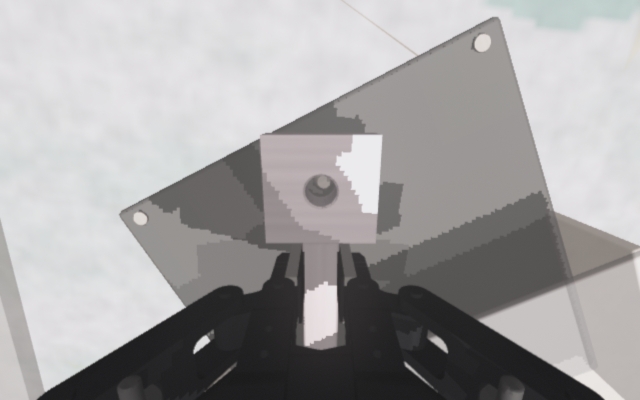

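View pics/s3z.png

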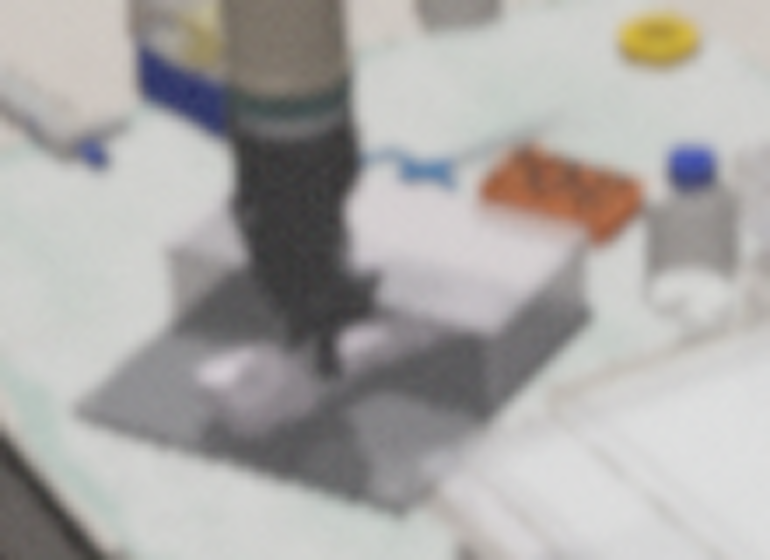

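Call:
{"fn": "arm_command", "kwargs": {
  "commands": [
    [1.0, [-0.85, -0.52, 0.2], 0],
    [1.0, [-1.7, -1.04, 0], 0],
    [1.0, [-1.7, -1.04, 0], 0],
    [1.0, [-1.7, -1.04, 0], 0],
    [1.0, [-1.7, -1.04, 0], 0],
    [1.0, [-1.7, -1.04, 0], 0],
    [1.0, [-0.85, -0.52, 0], 0],
    [1.0, [0, 0, 0], 0],
    [1.0, [0, 0, 0], 0]
  ]
}}

```text
clock: 5.15
position: [0.4202, 0.3371, 0.0522]
ee_rot: [-0.477, 0.477, 0.523, -0.521]
contact_force: [-0.1, 0.1, -0.7]
width: 0.0159
```

Run:
```python
from h import *
d=shot('wrist','w4'); s=manip.get_state(); print(s['clock'],s['position'],s['contact_force'],s['width'],s['moment'])
for p in [(275,150),(370,150),(275,230),(370,230),(320,280)]: print(p,pt(d,*p))
```

```text
5.2 [0.42058443 0.33727585 0.05220011] [ 0.03696084 -0.03566518 -0.61895578] 0.01574781833094178 [0.01393741 0.05141176 0.0068369 ]
(275, 150) [0.3623491  0.31088223 0.04960383]
(370, 150) [0.35867714 0.35182413 0.0492785 ]
(275, 230) [0.39918273 0.3126693  0.05017124]
(370, 230) [0.39487317 0.35660047 0.05100263]
(320, 280) [0.4241187  0.33598613 0.04924623]
```

View pics/w4.png

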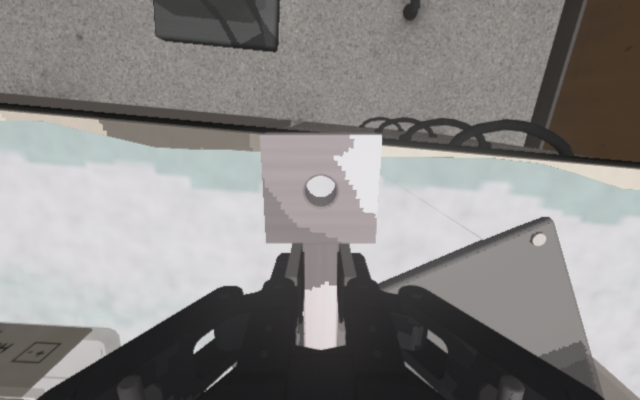

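Call:
{"fn": "arm_command", "kwargs": {
  "commands": [
    [1.0, [0, 0, 2], 0],
    [1.0, [0, 0, 4], 0],
    [1.0, [0, 0, 4], 0],
    [1.0, [0, 0, 3], 0],
    [1.0, [0, 0, 1], 0],
    [1.0, [0, 0, 0], 0]
  ]
}}

```text
clock: 5.8
position: [0.4206, 0.3373, 0.1931]
ee_rot: [-0.477, 0.477, 0.523, -0.521]
contact_force: [-0.2, 0.2, -1.4]
width: 0.0162
```

Call:
{"fn": "arm_command", "kwargs": {
  "commands": [
    [1.0, [0, -2, 0], -0.1],
    [1.0, [-0.3, -3.5, 0], -0.14],
    [1.0, [-0.3, -3.5, 0], -0.14],
    [1.0, [-0.3, -3.5, 0], -0.14],
    [1.0, [-0.3, -3.5, 0], -0.14],
    [1.0, [-0.3, -3.5, 0], -0.14],
    [1.0, [-0.3, -3.5, 0], -0.14],
    [1.0, [-0.3, -3.5, 0], -0.14],
    [1.0, [-0.3, -3.5, 0], -0.14],
    [1.0, [-0.2, -3.5, 0], -0.14],
    [1.0, [0, -3.5, 0], -0.14],
    [1.0, [0, -2.5, 0], -0.14]
  ]
}}

```text
clock: 7.0
position: [0.3921, -0.0601, 0.1898]
ee_rot: [0.707, -0.707, -0.004, 0.006]
contact_force: [0.0, 0.3, -0.9]
width: 0.0158
```

Call:
{"fn": "arm_command", "kwargs": {
  "commands": [
    [1.0, [0, 0, 0], -0.02],
    [1.0, [0, 0, 0], 0],
    [1.0, [0, 0, 0], 0]
  ]
}}

```text
clock: 7.3
position: [0.3926, -0.0576, 0.1907]
ee_rot: [0.708, -0.707, -0.0, 0.002]
contact_force: [0.8, -0.6, -1.9]
width: 0.0159
```

Run:
```python
from h import *
d=shot('wrist','w5'); s=manip.get_state(); print(s['clock'],s['position'],s['ee_rot'],s['contact_force'],s['width'],s['qpos'])
```

```text
7.35 [ 0.39278361 -0.05750129  0.19101522] [ 7.07480369e-01 -7.06731006e-01 -4.12598019e-04  1.62530268e-03] [ 0.06255077  0.80749243 -2.16847351] 0.01582677002626719 [-3.21498574e-01  5.05855981e-02  1.94110432e+00  5.04315693e-04
  1.15186547e+00 -3.24586203e-01]
```

View pics/w5.png

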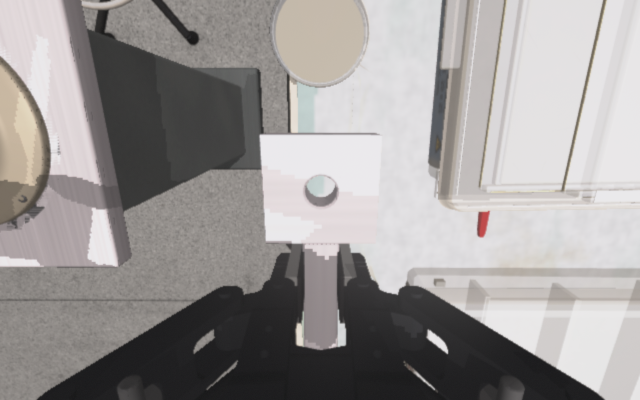

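Run:
```python
from h import *
d=dict(np.load('pics/w5.npz'))
print('edge',ray(d,288,100,0),ray(d,290,140,0),'dish',ray(d,320,38,.015),ray(d,325,87,.015),'tank',ray(d,410,280,.11),pt(d,412,285),ray(d,432,150,.0),'hole',ray(d,321,189,.17), pt(d,445,60))
```

```text
edge [0.35806484 0.02942552 0.        ] [ 0.35902991 -0.01037293  0.        ] dish [0.39049429 0.0823249  0.015     ] [0.395371   0.04051168 0.015     ] tank [ 0.46273666 -0.11045725  0.11      ] [ 0.49389978 -0.16664134  0.02699707] [ 0.50966179 -0.02035001  0.        ] hole [ 0.39191649 -0.02187179  0.17      ] [0.47810309 0.05163252 0.09084081]
```

Call:
{"fn": "arm_command", "kwargs": {
  "commands": [
    [1.0, [1.2, 0, 0], 0],
    [1.0, [0, 0, -3], 0],
    [1.0, [0, 0, -4.5], 0],
    [1.0, [0, 0, -4.5], 0],
    [1.0, [0, 0, -3.5], 0],
    [1.0, [0, 0, -1], 0],
    [1.0, [0, 0, -0.2], 0],
    [1.0, [0, 0, 0], 0],
    [1.0, [0, 0, 0], 0]
  ]
}}

```text
clock: 8.25
position: [0.4067, -0.0585, 0.0257]
ee_rot: [-0.707, 0.707, 0.002, 0.0]
contact_force: [-0.2, 0.7, -0.7]
width: 0.0158
```

Call:
{"fn": "arm_command", "kwargs": {
  "commands": [
    [1.0, [0, 0, -0.2], 0],
    [1.0, [0, 0, -0.2], 0],
    [1.0, [0, 0, 0], 0],
    [1.0, [0, 0, 0], 0]
  ]
}}

```text
clock: 8.65
position: [0.4054, -0.0585, 0.021]
ee_rot: [-0.707, 0.707, 0.001, -0.0]
contact_force: [-1.0, 0.8, -1.9]
width: 0.0159
```

Call:
{"fn": "arm_command", "kwargs": {
  "commands": [
    [1.0, [0, 0, -0.1], 0],
    [1.0, [0, 0, -0.1], 0],
    [1.0, [0, 0, 0], 0],
    [1.0, [0, 0, 0], 0]
  ]
}}

```text
clock: 9.05
position: [0.4055, -0.0585, 0.0208]
ee_rot: [-0.707, 0.707, 0.001, 0.0]
contact_force: [-4.4, 0.9, 24.2]
width: 0.0159
```

Call:
{"fn": "arm_command", "kwargs": {
  "commands": [
    [1.6, [0, 0, 0.15], 0],
    [3, [0, 0, 0], 0],
    [4, [0, 0, 0], 0],
    [4, [0, 0, 0], 0],
    [4, [0, 0, 2], 0],
    [4, [0, 0, 4], 0],
    [4, [0, 0, 4.5], 0],
    [4, [0, 0, 4.5], 0],
    [4, [0, -1.5, 2], 0],
    [4, [0, -1.5, 0], 0],
    [4, [0, 0, 0], 0],
    [4, [0, 0, 0], 0]
  ]
}}

```text
clock: 10.25
position: [0.4047, -0.0881, 0.1897]
ee_rot: [0.708, -0.707, 0.0, 0.0]
contact_force: [-0.5, -0.4, 0.0]
width: 0.0397
```

Run:
```python
from h import *
d=shot('wrist','w6'); s=manip.get_state(); print(s['clock'],s['position'],s['ee_rot'],s['contact_force'],s['width'],s['qpos'])
```

```text
10.3 [ 0.40457654 -0.08782849  0.18950594] [ 7.07572752e-01 -7.06639804e-01  4.67920394e-04  8.77065526e-04] [-0.09246134 -0.48102499  0.13930854] 0.0401021696159164 [-3.82635477e-01  7.86252723e-02  1.91409264e+00  5.61899041e-04
  1.15113211e+00 -3.83443623e-01]
```

View pics/w6.png

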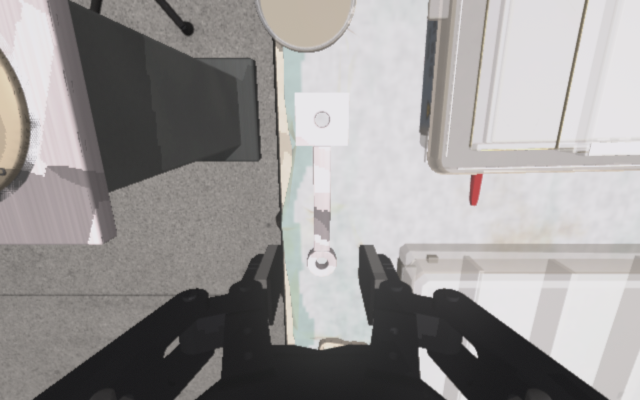

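Run:
```python
from h import *
d=dict(np.load('pics/w6.npz')); im=cv2.imread('pics/w6.png')
cv2.imwrite('pics/w6z.png',cv2.resize(im[80:290,270:370],None,fx=3,fy=2.8,interpolation=cv2.INTER_CUBIC)[:600])
g=cv2.cvtColor(im,cv2.COLOR_BGR2GRAY)
for (u,v) in [(322,119),(321,262)]:
    sub=g[v-8:v+9,u-9:u+10]; print(sub[::2])
A=ray(d,322,119,.018);B=ray(d,321.5,262,.018);w=B-A;print(A,B,np.linalg.norm(w),np.arctan2(w[1],w[0]))
C=[ray(d,*p,.018) for p in [(295,93),(349,93),(348,147),(296,147)]];print(np.mean(C,0))
```

```text
[[232 232 232 230 228 223 213 200 194 187 195 213 221 227 231 232 232 232
  231]
 [232 230 224 211 198 198 215 215 215 215 217 217 212 191 201 223 231 232
  232]
 [230 221 194 198 217 218 216 215 216 217 218 219 220 219 213 195 214 230
  231]
 [226 204 193 216 218 216 216 215 215 216 217 218 219 220 219 206 176 218
  231]
 [226 213 217 218 218 217 217 216 217 217 217 218 218 219 218 206 176 216
  230]
 [227 215 216 219 220 220 220 219 219 219 219 219 218 218 217 202 177 220
  231]
 [230 221 204 215 220 221 221 221 221 221 220 219 218 217 206 184 215 230
  232]
 [231 230 225 216 200 214 220 220 220 219 219 214 201 199 203 222 230 232
  232]
 [232 232 231 230 228 223 213 199 195 199 202 208 221 226 231 232 232 232
  232]]
[[209 219 222 222 220 222 222 222 223 220 218 217 219 220 219 218 219 219
  219]
 [219 221 222 221 220 221 221 220 220 218 216 214 217 218 217 217 217 217
  217]
 [230 230 230 229 226 220 219 221 221 220 220 220 219 217 216 214 215 216
  217]
 [231 231 230 220 192 217 220 220 219 219 219 219 219 218 206 179 207 214
  216]
 [231 230 222 177 136 158 201 217 217 217 216 216 210 179 130 128 170 209
  215]
 [231 230 223 184 135 129 132 138 137 136 133 128 124 116 112 124 167 209
  216]
 [231 231 230 219 166 128 131 132 130 130 128 125 122 121 133 176 218 227
  228]
 [231 231 231 230 226 210 179 154 140 139 144 149 162 187 216 228 230 229
  229]
 [231 231 231 231 231 230 230 229 228 228 228 229 230 230 230 230 230 229
  229]]
[ 0.40507839 -0.01939676  0.018     ] [ 0.4047969  -0.17338779  0.018     ] 0.15399128559580824 -1.5726242778948107
[ 0.4050758  -0.02096831  0.018     ]
```

View pics/w6z.png

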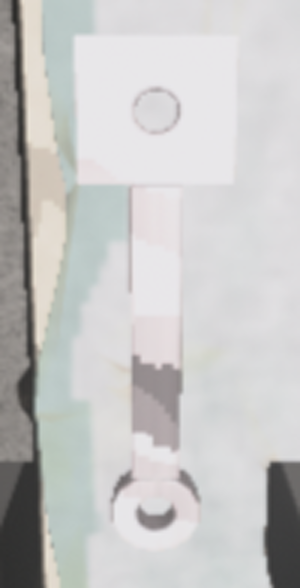

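Call:
{"fn": "arm_command", "kwargs": {
  "commands": [
    [4, [0, -2.4, 0], 0],
    [4, [0, -2.4, -2], 0],
    [4, [0, 0, -4.5], 0],
    [4, [0, 0, -4.5], 0],
    [4, [0, 0, -4], 0],
    [4, [0, 0, -1.5], 0],
    [4, [0, 0, -0.2], 0],
    [4, [0, 0, 0], 0],
    [4, [0, 0, 0], 0],
    [4, [0, 0, 0], 0]
  ]
}}

```text
clock: 11.3
position: [0.4062, -0.1368, 0.0244]
ee_rot: [-0.707, 0.708, 0.001, 0.0]
contact_force: [0.8, -0.3, 0.1]
width: 0.0402
```

Call:
{"fn": "arm_command", "kwargs": {
  "commands": [
    [1, [-0.1, 0, -0.2], 0],
    [1, [0, 0, 0], 0],
    [1, [0, 0, 0], 0],
    [1, [0, 0, 0], 0],
    [1, [0, 0, 0], 0],
    [1, [0, 0, 0], 0],
    [1, [0, 0, 0], 0],
    [1, [0, 0, 0], 0]
  ],
  "grip_force": 100
}}

```text
clock: 12.1
position: [0.4046, -0.1366, 0.0223]
ee_rot: [-0.707, 0.707, 0.001, 0.0]
contact_force: [-0.7, 0.6, 6.9]
width: 0.0152
```

Run:
```python
from h import *
d=shot('wrist','w7'); s=manip.get_state(); print(s['clock'],s['position'],s['ee_rot'],s['contact_force'],s['width'],s['qpos'])
A=[pt(d,*p) for p in [(300,100),(340,100),(320,140)]];print(A)
```

```text
12.15 [ 0.40459805 -0.13659796  0.02228271] [-7.06922299e-01  7.07290843e-01  6.63567530e-04  2.92760760e-04] [-0.93811686  0.78639863  6.43363188] 0.015253679073086798 [-4.88983068e-01  3.24133621e-01  2.13066781e+00  2.77340401e-04
  6.85352502e-01 -4.89722058e-01]
[array([ 0.39452162, -0.05813424,  0.00764104]), array([ 0.41190411, -0.05860787,  0.01799817]), array([ 0.40355403, -0.0749433 ,  0.01866764])]
```

View pics/w7.png

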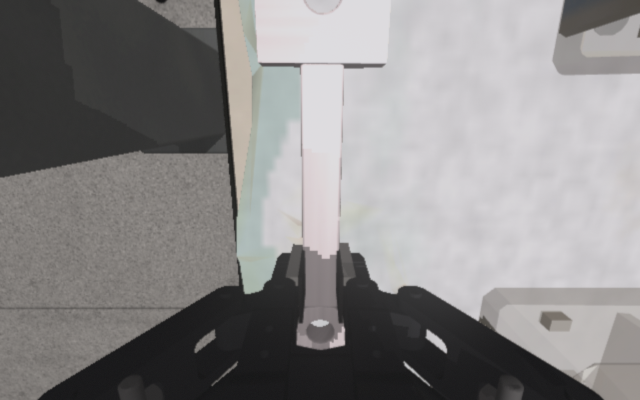

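Run:
```python
from h import *
d=dict(np.load('pics/w7.npz')); im=cv2.imread('pics/w7.png')
cv2.imwrite('pics/w7z.png',cv2.resize(im[290:360,280:360],None,fx=8,fy=8,interpolation=cv2.INTER_CUBIC))
for v in (328,330,332): print(ray(d,321,v,.018))
C=[ray(d,*p,.018) for p in [(322,3)]];print(C)
```

```text
[ 0.40412318 -0.1725174   0.018     ]
[ 0.40412495 -0.17378588  0.018     ]
[ 0.40412672 -0.17506032  0.018     ]
[array([ 0.40429946, -0.02349767,  0.018     ])]
```

View pics/w7z.png

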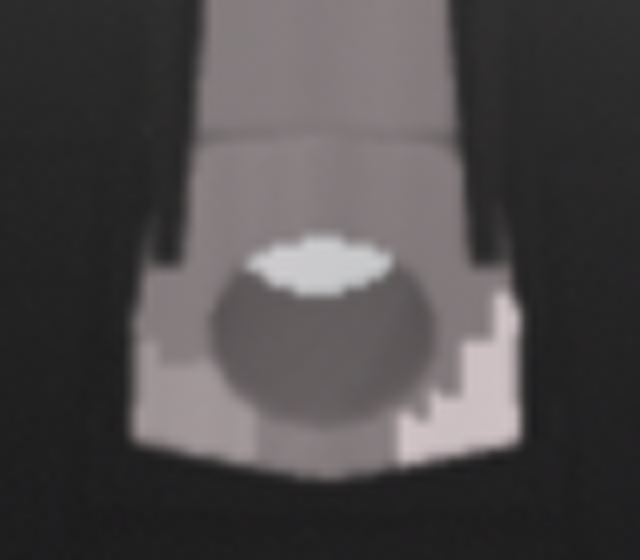

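Call:
{"fn": "arm_command", "kwargs": {
  "commands": [
    [1, [0, 0, 1], 0],
    [1, [0, 0, 3], 0],
    [1, [0, 0, 4], 0],
    [1, [0, 0, 4], 0],
    [1, [0, 0, 4], 0],
    [1, [0, 0, 2], 0],
    [1, [0, 0, 0], 0]
  ]
}}

```text
clock: 12.85
position: [0.406, -0.1374, 0.2049]
ee_rot: [-0.706, 0.708, 0.003, 0.002]
contact_force: [0.6, -0.3, -1.9]
width: 0.015
```

Call:
{"fn": "arm_command", "kwargs": {
  "commands": [
    [1, [0, 2, 0], -0.1],
    [1, [0, 4, 0], -0.13],
    [1, [0.1, 4.2, 0], -0.13],
    [1, [0.1, 4.2, 0], -0.13],
    [1, [0.1, 4.2, 0], -0.13],
    [1, [0.1, 4.2, 0], -0.13],
    [1, [0.1, 4.2, 0], -0.13],
    [1, [0.1, 4.2, 0], -0.13],
    [1, [0.1, 4.2, 0], -0.13],
    [1, [0.1, 4.2, 0], -0.13],
    [1, [0.1, 4.2, 0], -0.1],
    [1, [0.2, 3.7, 0], -0.09]
  ]
}}

```text
clock: 14.05
position: [0.4141, 0.3276, 0.1997]
ee_rot: [-0.534, 0.536, -0.462, 0.462]
contact_force: [-0.0, 0.8, -0.7]
width: 0.015
```

Call:
{"fn": "arm_command", "kwargs": {
  "commands": [
    [1, [0, 0, 0], 0],
    [1, [0, 0, -4], 0],
    [1, [0, 0, -4], 0],
    [1, [0, 0, -2.5], 0],
    [1, [0, 0, 0], 0],
    [1, [0, 0, 0], 0]
  ]
}}

```text
clock: 14.65
position: [0.4151, 0.3254, 0.0959]
ee_rot: [-0.535, 0.537, -0.461, 0.461]
contact_force: [0.5, -0.7, -1.1]
width: 0.0153
```

Run:
```python
from h import *
d=shot('wrist','w8');e=shot('side','s8'); s=manip.get_state(); print(s['clock'],s['position'],s['contact_force'],s['width'],s['qpos'],s['qpos'][0]-s['qpos'][5])
cv2.imwrite('pics/s8z.png',cv2.resize(e['pixels'][100:190,210:320,::-1],None,fx=6.6,fy=6.6,interpolation=cv2.INTER_CUBIC))
```

```text
14.75 [0.41657556 0.32644415 0.09762938] [ 0.98139654 -0.99110467 -1.09006964] 0.015219922091333762 [ 5.33249401e-01  3.37842528e-01  1.82708245e+00 -1.35800704e-04
  9.74257292e-01  1.95440588e+00] -1.421156479252918
```

View pics/w8.png

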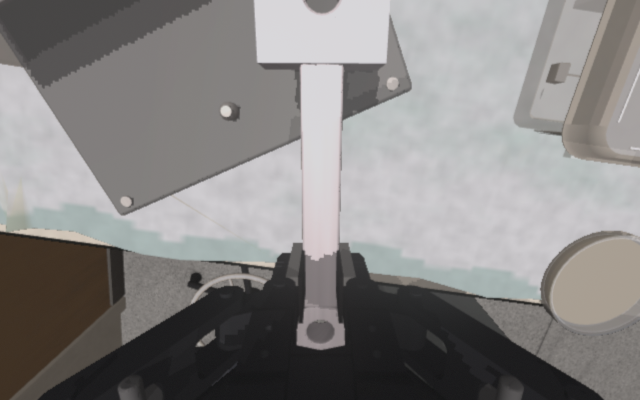

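View pics/s8z.png

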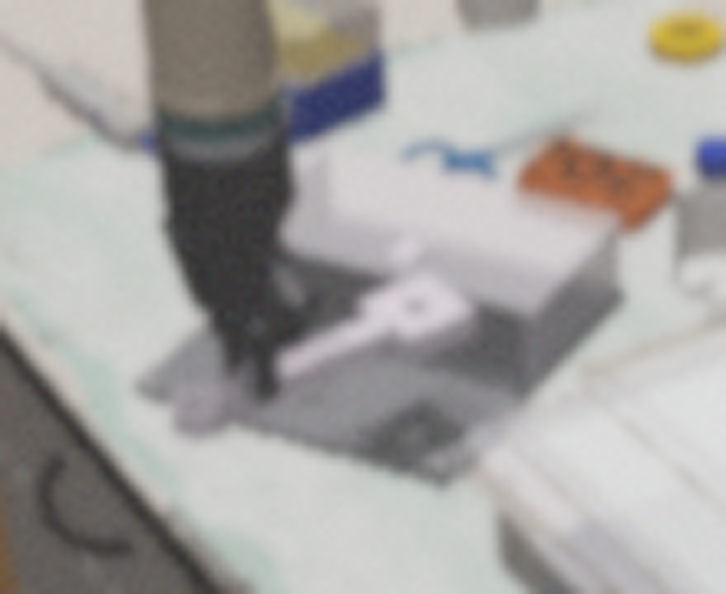

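Run:
```python
from h import *
np.set_printoptions(precision=4,suppress=True)
d=dict(np.load('pics/w8.npz')); im=cv2.imread('pics/w8.png')
cv2.imwrite('pics/w8z.png',cv2.resize(im[90:135,205:255],None,fx=10,fy=10,interpolation=cv2.INTER_CUBIC))
FR=ray(d,411,87,.012);FL=ray(d,121.5,213,.012);v=FL-FR
psi=np.arctan2(-v[0],v[1]);X=np.array([np.cos(psi),np.sin(psi)]);Y=np.array([-X[1],X[0]])
print(FL,FR,np.linalg.norm(v),psi,(FL+FR)[:2]/2+.035*X+.003*Y,ray(d,229,111,.023),ray(d,229,111,.012))
h=ray(d,320.3,331.5,.0976-.0223+.018); print('hole',h, 'tcp',manip.get_state()['position'])
for p in [(270,20),(375,20),(320,90),(320,200)]: print(pt(d,*p))
```

```text
[0.395  0.4717 0.012 ] [0.5134 0.2779 0.012 ] 0.22712681075237912 0.5484679972581783 [0.4825 0.3956] [0.4804 0.3932 0.023 ] [0.4801 0.3964 0.012 ]
hole [0.3793 0.3187 0.0933] tcp [0.4166 0.3264 0.0976]
[0.5187 0.3595 0.092 ]
[0.5251 0.3191 0.091 ]
[0.4966 0.3365 0.0913]
[0.4498 0.3295 0.0917]
```

View pics/w8z.png

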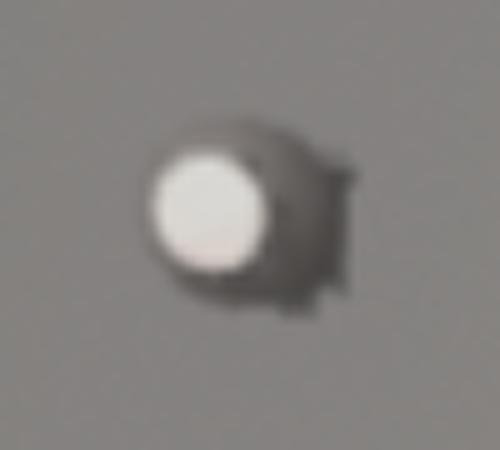

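Run:
```python
from h import *
np.set_printoptions(precision=4,suppress=True)
d=dict(np.load('pics/w8.npz')); print(ray(d,225.6,110.7,.023))
d=dict(np.load('pics/w2.npz')); im=cv2.imread('pics/w2.png');cv2.imwrite('pics/w2z.png',cv2.resize(im[145:185,300:345],None,fx=10,fy=10,interpolation=cv2.INTER_CUBIC))
```

```text
[0.4803 0.3954 0.023 ]
```

View pics/w2z.png

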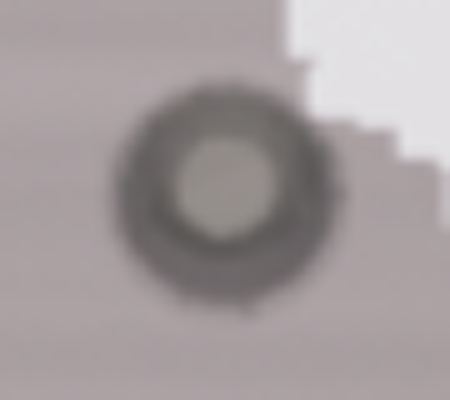

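Call:
{"fn": "arm_command", "kwargs": {
  "commands": [
    [1, [-0.1, 1.0, 0], -0.045],
    [1, [0, 0, -2], 0],
    [1, [0, 0, -2], 0],
    [1, [0, 0, -0.7], 0],
    [1, [0, 0, 0], 0],
    [1, [0, 0, 0], 0],
    [1, [0, 0, 0], 0]
  ]
}}

```text
clock: 15.45
position: [0.4155, 0.3367, 0.0506]
ee_rot: [0.526, -0.525, 0.473, -0.473]
contact_force: [-0.1, -0.7, -1.2]
width: 0.0151
```

Run:
```python
from h import *
np.set_printoptions(precision=4,suppress=True)
s=manip.get_state(); print(s['clock'],s['position'],s['contact_force'],s['width'],s['qpos'][0]-s['qpos'][5]);d=shot('wrist','w9');s=manip.get_state(); print(s['position'],s['qpos'][0]-s['qpos'][5])
h=ray(d,320.3,331.5,s['position'][2]-.0223+.018); print('hole',h)
```

```text
15.45 [0.4155 0.3367 0.0506] [-0.0943 -0.6597 -1.2281] 0.015058348523472159 -1.4660643690177673
[0.4154 0.3366 0.0505] -1.4660041382723714
hole [0.378  0.3314 0.0462]
```

View pics/w9.png

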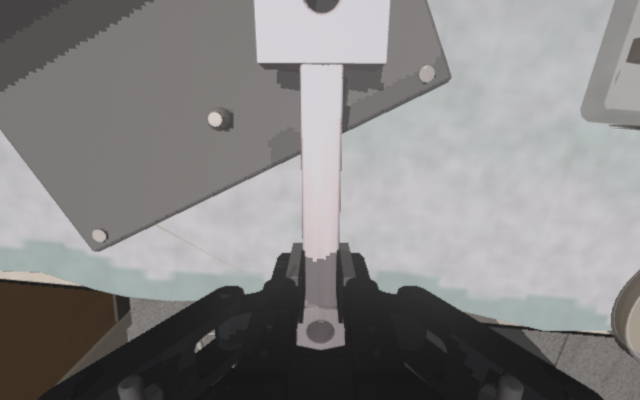

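Run:
```python
from h import *
d=dict(np.load('pics/w9.npz')); im=cv2.imread('pics/w9.png')
g=cv2.cvtColor(im,cv2.COLOR_BGR2GRAY)[105:135,200:240]; m=(g>180).astype(np.uint8); n,l,s,c=cv2.connectedComponentsWithStats(m); print(s,c+[200,105])
i=1+np.argmax(s[1:,4]); u,v=c[i]+[200,105]; print(ray(d,u,v,.023))
```

```text
[[   0    0   40   30 1065]
 [   8    8   13   13  135]] [[220.15492958 119.58967136]
 [214.33333333 118.79259259]]
[0.480311   0.39563423 0.023     ]
```

Call:
{"fn": "arm_command", "kwargs": {
  "commands": [
    [1, [0.9, 0.55, 0], 0],
    [1, [1.7, 1.06, 0], 0],
    [1, [1.7, 1.06, 0], 0],
    [1, [1.7, 1.06, 0], 0],
    [1, [1.7, 1.06, 0], 0],
    [1, [1.7, 1.06, 0], 0],
    [1, [0.83, 0.57, 0], 0],
    [1, [0, 0, 0], 0],
    [1, [0, 0, 0], 0],
    [1, [0, 0, 0], 0]
  ]
}}

```text
clock: 16.5
position: [0.5157, 0.3997, 0.0492]
ee_rot: [-0.525, 0.526, -0.473, 0.473]
contact_force: [-0.7, -0.7, -2.2]
width: 0.0147
```

Run:
```python
from h import *
np.set_printoptions(precision=4,suppress=True)
d=shot('wrist','w10');e=shot('side','s10');s=manip.get_state(); print(s['clock'],s['position'],s['contact_force'],s['width'],s['qpos'][0]-s['qpos'][5])
h=ray(d,320.3,331.5,s['position'][2]-.0223+.018); print('hole',h)
cv2.imwrite('pics/w10z.png',cv2.resize(d['pixels'][290:360,280:360,::-1],None,fx=8,fy=8,interpolation=cv2.INTER_CUBIC))
cv2.imwrite('pics/s10z.png',cv2.resize(e['pixels'][100:190,210:320,::-1],None,fx=6.6,fy=6.6,interpolation=cv2.INTER_CUBIC))
print(proj(d,[.4803,.3956,.023]))
```

```text
16.6 [0.516  0.3999 0.0494] [-0.1544 -0.7145 -1.3206] 0.015157369392036496 -1.4659336858945506
hole [0.4784 0.3945 0.0451]
[318.6777 302.9015]
```

View pics/w10.png

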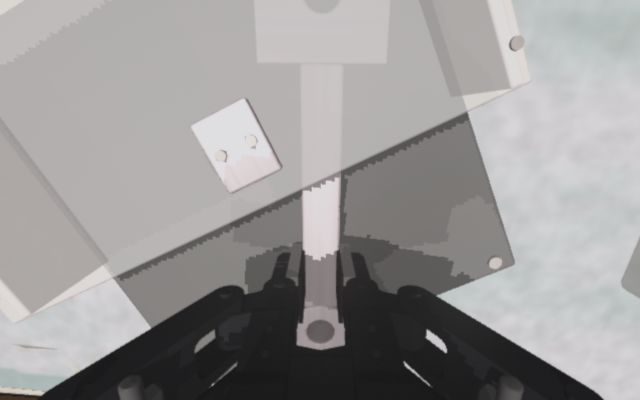

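View pics/w10z.png

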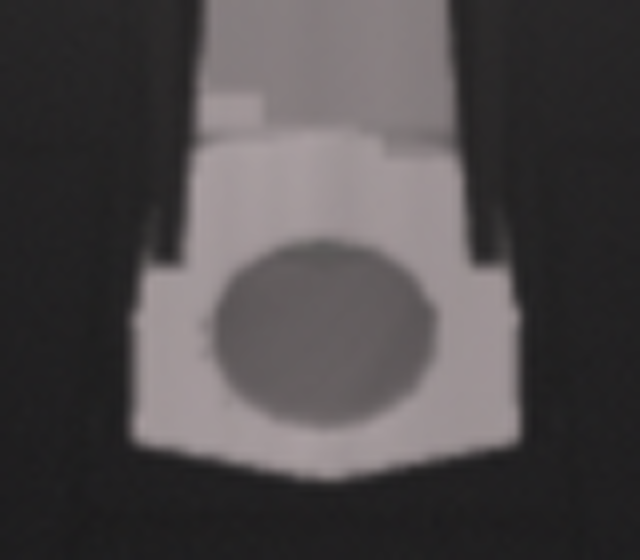

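View pics/s10z.png

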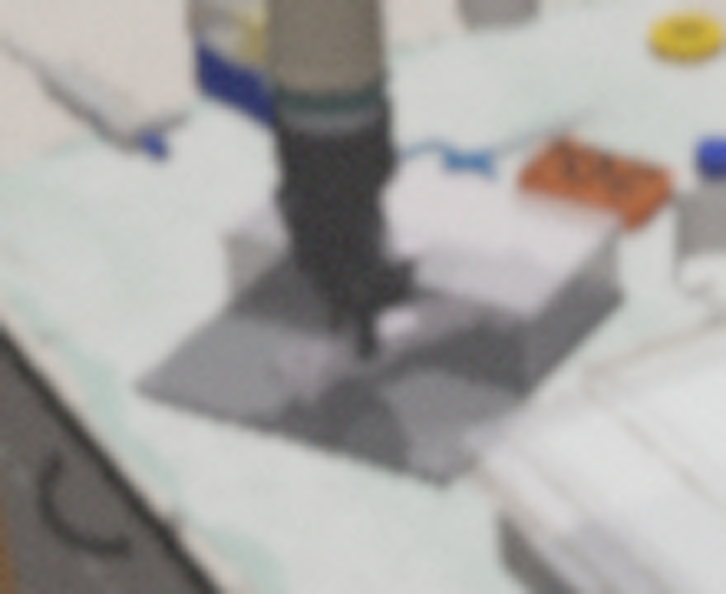

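Call:
{"fn": "arm_command", "kwargs": {
  "commands": [
    [1, [0.2, 0.1, 0], 0],
    [1, [0, 0, 0], 0],
    [1, [0, 0, -0.3], 0],
    [1, [0, 0, -0.3], 0],
    [1, [0, 0, 0], 0],
    [1, [0, 0, 0], 0]
  ]
}}

```text
clock: 17.2
position: [0.5187, 0.4013, 0.0431]
ee_rot: [-0.525, 0.526, -0.473, 0.473]
contact_force: [-0.2, -0.1, -1.1]
width: 0.0151
```

Call:
{"fn": "arm_command", "kwargs": {
  "commands": [
    [1, [0, 0, -0.2], 0],
    [1, [0, 0, -0.2], 0],
    [1, [0, 0, 0], 0],
    [1, [0, 0, 0], 0]
  ]
}}

```text
clock: 17.6
position: [0.5187, 0.4012, 0.0391]
ee_rot: [-0.525, 0.526, -0.473, 0.473]
contact_force: [-0.4, -1.1, -1.5]
width: 0.015
```

Call:
{"fn": "arm_command", "kwargs": {
  "commands": [
    [1, [0, 0, -0.2], 0],
    [1, [0, 0, -0.1], 0],
    [1, [0, 0, 0], 0],
    [1, [0, 0, 0], 0]
  ]
}}

```text
clock: 18.0
position: [0.5187, 0.4012, 0.0362]
ee_rot: [-0.525, 0.526, -0.473, 0.473]
contact_force: [-1.4, -0.8, -2.0]
width: 0.0156
```

Call:
{"fn": "arm_command", "kwargs": {
  "commands": [
    [1, [0, 0, -0.1], 0],
    [1, [0, 0, -0.1], 0],
    [1, [0, 0, 0], 0],
    [1, [0, 0, 0], 0]
  ]
}}

```text
clock: 18.4
position: [0.5187, 0.4013, 0.0344]
ee_rot: [-0.525, 0.526, -0.473, 0.473]
contact_force: [-1.6, -0.8, 0.2]
width: 0.0152
```

Run:
```python
from h import *
np.set_printoptions(precision=4,suppress=True)
d=shot('wrist','w11');s=manip.get_state(); print(s['clock'],s['position'],s['contact_force'],s['width'],s['moment'])
cv2.imwrite('pics/w11z.png',cv2.resize(d['pixels'][290:360,280:360,::-1],None,fx=8,fy=8,interpolation=cv2.INTER_CUBIC))
```

```text
18.45 [0.5186 0.4012 0.0344] [-2.2763 -0.9523  0.5679] 0.015341246451300306 [-0.2131  0.3667  0.0291]
```

View pics/w11z.png

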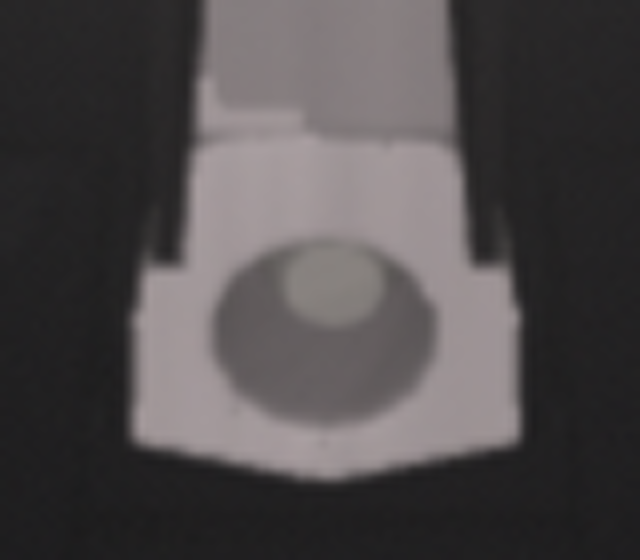

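Call:
{"fn": "arm_command", "kwargs": {
  "commands": [
    [1.0, [0, 0, -0.1], 0],
    [1.6, [0, 0, 0], 0],
    [2.1, [0, 0, 0], 0],
    [2.1, [0, 0, 0], 0],
    [2.1, [0, 0, 0], 0],
    [2.1, [0, 0, 0], 0]
  ]
}}

```text
clock: 19.05
position: [0.5193, 0.4016, 0.0333]
ee_rot: [0.526, -0.525, 0.473, -0.473]
contact_force: [0.0, -0.6, 0.3]
width: 0.0214
```

Run:
```python
from h import *
np.set_printoptions(precision=4,suppress=True)
d=shot('wrist','w12');s=manip.get_state(); print(s['clock'],s['position'],s['contact_force'],s['width'],s['moment'])
y=.105+.04+np.arange(0,18)*.05
p=3.88*np.c_[np.cos(y),np.sin(y)]; print(np.diff(p,axis=0).round(2).tolist())
for q in [(320,90),(320,150),(320,200),(320,230)]: print(q,pt(d,*q))
```

```text
19.1 [0.5192 0.4016 0.0333] [-0.8915  0.0614  0.1108] 0.02117977367548926 [-0.0493  0.0082  0.0174]
[[-0.03, 0.19], [-0.04, 0.19], [-0.05, 0.19], [-0.06, 0.18], [-0.07, 0.18], [-0.08, 0.18], [-0.09, 0.17], [-0.1, 0.17], [-0.1, 0.16], [-0.11, 0.16], [-0.12, 0.15], [-0.13, 0.15], [-0.14, 0.14], [-0.14, 0.13], [-0.15, 0.13], [-0.15, 0.12], [-0.16, 0.11]]
(320, 90) [0.5983 0.4087 0.0675]
(320, 150) [0.5812 0.4069 0.0689]
(320, 200) [0.565  0.4052 0.0675]
(320, 230) [0.5402 0.4026 0.031 ]
```

View pics/w12.png

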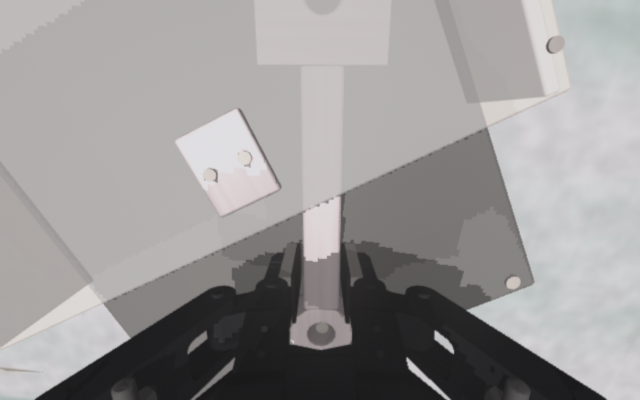

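Call:
{"fn": "arm_command", "kwargs": {
  "commands": [
    [2.1, [-0.03, 0.19, 0], 0.05],
    [2.1, [-0.04, 0.19, 0], 0.05],
    [2.1, [-0.05, 0.19, 0], 0.05],
    [2.1, [-0.06, 0.18, 0], 0.05],
    [2.1, [-0.07, 0.18, 0], 0.05],
    [2.1, [-0.08, 0.18, 0], 0.05],
    [2.1, [-0.09, 0.17, 0], 0.05],
    [2.1, [-0.1, 0.17, 0], 0.05],
    [2.1, [0, 0, 0], 0]
  ]
}}

```text
clock: 20.0
position: [0.5135, 0.4151, 0.0333]
ee_rot: [-0.608, 0.61, -0.359, 0.359]
contact_force: [-0.4, -2.5, 1.0]
width: 0.021
```

Run:
```python
from h import *
np.set_printoptions(precision=4,suppress=True)
d=shot('wrist','w13');s=manip.get_state(); print(s['clock'],s['position'],s['contact_force'],s['width'],s['moment'],s['qpos'][0]-s['qpos'][5])
```

```text
20.05 [0.5135 0.4151 0.0333] [-1.2078 -2.2444  0.3987] 0.021020458148996602 [-0.5278  0.0084 -0.0897] -1.0673929618224074
```

View pics/w13.png

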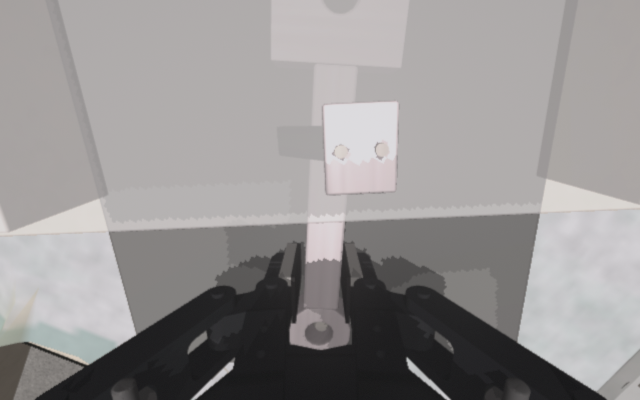

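Call:
{"fn": "arm_command", "kwargs": {
  "commands": [
    [2.1, [-0.1, 0.16, 0], 0.05],
    [2.1, [-0.11, 0.16, 0], 0.05],
    [2.1, [-0.12, 0.15, 0], 0.05],
    [2.1, [-0.13, 0.15, 0], 0.05],
    [2.1, [-0.14, 0.14, 0], 0.05],
    [2.1, [-0.14, 0.13, 0], 0.05],
    [2.1, [-0.15, 0.13, 0], 0.05],
    [2.1, [0, 0, 0], 0],
    [2.1, [0, 0, 0], 0]
  ]
}}

```text
clock: 20.95
position: [0.5049, 0.4259, 0.0333]
ee_rot: [-0.662, 0.662, -0.248, 0.248]
contact_force: [0.1, -2.3, 0.5]
width: 0.0213
```

Run:
```python
from h import *
np.set_printoptions(precision=4,suppress=True)
d=shot('wrist','w14');s=manip.get_state(); print(s['clock'],s['position'],s['contact_force'],s['width'],s['moment'],s['qpos'][0]-s['qpos'][5])
```

```text
21.0 [0.5049 0.4259 0.0333] [ 0.3576 -3.0589  0.3181] 0.020696545552017144 [-0.4356 -0.0515 -0.0279] -0.7174235051391696
```

View pics/w14.png

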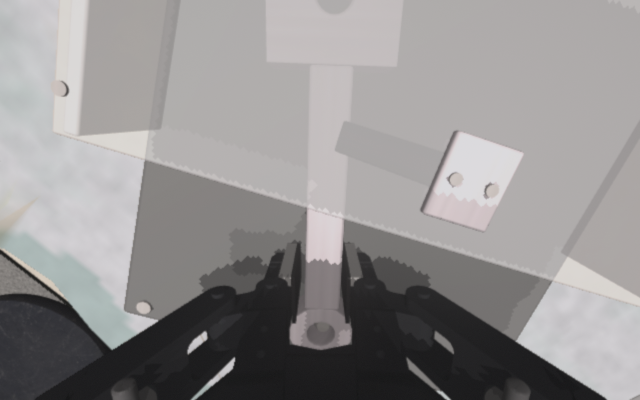

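Call:
{"fn": "arm_command", "kwargs": {
  "commands": [
    [2.1, [-0.15, 0.12, 0], 0.05],
    [2.1, [-0.16, 0.11, 0], 0.05],
    [2.1, [-0.1, 0.06, 0], 0.03],
    [2.1, [0, 0, 0], 0],
    [2.1, [0, 0, 0], 0],
    [2.1, [0, 0, 0], 0]
  ]
}}

```text
clock: 21.6
position: [0.5008, 0.4293, 0.0334]
ee_rot: [0.677, -0.677, 0.204, -0.204]
contact_force: [0.7, -0.5, -0.9]
width: 0.0209
```

Run:
```python
from h import *
np.set_printoptions(precision=4,suppress=True)
d=shot('wrist','w15');s=manip.get_state(); print(s['clock'],s['position'],s['contact_force'],s['width'],s['moment'],s['qpos'][0]-s['qpos'][5])
```

```text
21.65 [0.5008 0.4293 0.0334] [ 0.0823 -0.8873  0.0688] 0.021071688398577128 [-0.0878 -0.1161 -0.0207] -0.586289140191872
```

View pics/w15.png

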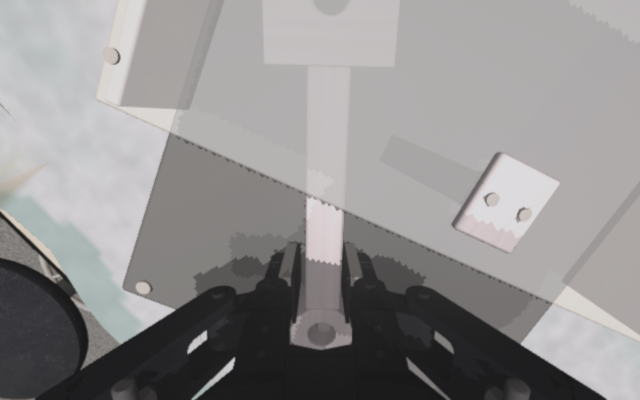

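Call:
{"fn": "arm_command", "kwargs": {
  "commands": [
    [2.8, [0, 0, 0], 0],
    [2.8, [0, 0, 0], 0],
    [2.8, [0, 0, 0], 0],
    [2.8, [0, 0, 1], 0],
    [2.8, [0, 0, 3], 0],
    [2.8, [0, 0, 4], 0],
    [2.8, [0, 0, 4], 0],
    [2.8, [-2, -1, 4], 0],
    [2.8, [-2, -1, 2], 0],
    [2.8, [0, 0, 0], 0],
    [2.8, [0, 0, 0], 0],
    [2.8, [0, 0, 0], 0]
  ]
}}

```text
clock: 22.85
position: [0.4608, 0.4089, 0.2123]
ee_rot: [-0.677, 0.677, -0.204, 0.204]
contact_force: [0.3, 0.7, -0.3]
width: 0.0278
```

Run:
```python
from h import *
np.set_printoptions(precision=4,suppress=True)
d=shot('wrist','w16');e=shot('side','s16');s=manip.get_state(); print(s['clock'],s['position'],s['contact_force'],s['width'],s['qpos'][0]-s['qpos'][5])
cv2.imwrite('pics/s16z.png',cv2.resize(e['pixels'][100:190,210:320,::-1],None,fx=6.6,fy=6.6,interpolation=cv2.INTER_CUBIC))
```

```text
22.95 [0.4609 0.4089 0.2117] [-0.9968  0.1155 -0.5178] 0.027827260687976068 -0.5862273229233707
```

View pics/w16.png

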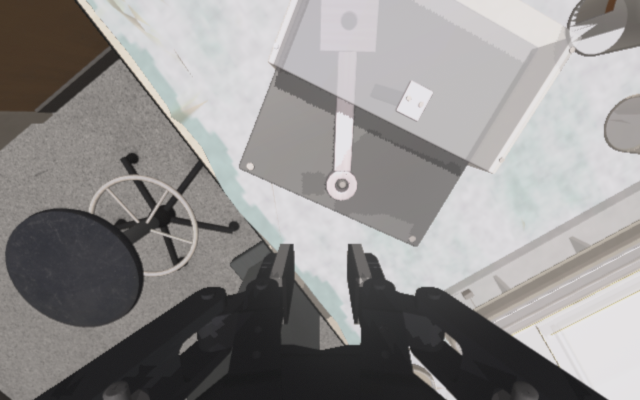

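View pics/s16z.png

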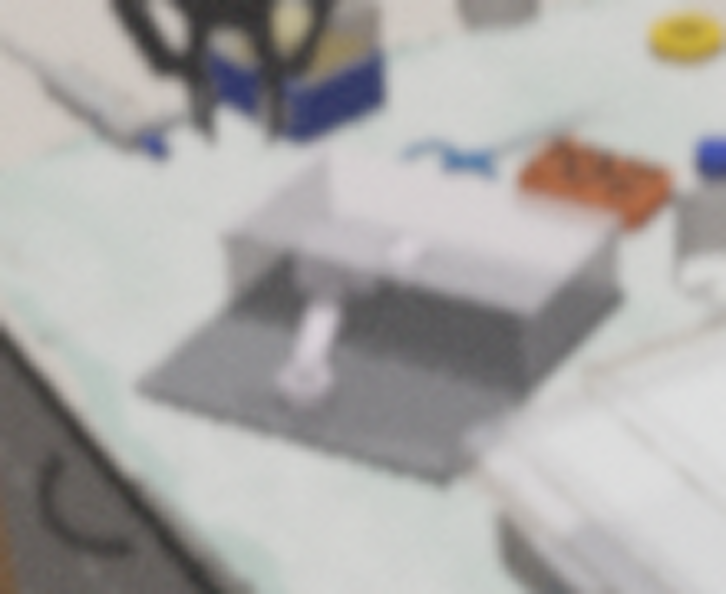

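Run:
```python
from h import *
np.set_printoptions(precision=4,suppress=True)
d=dict(np.load('pics/w16.npz'));im=cv2.imread('pics/w16.png')
A=ray(d,341.8,184.5,.030);B=ray(d,348.5,20,.030);w=B-A;print(A,B,np.linalg.norm(w),np.arctan2(w[1],w[0])-.547)
FR=ray(d,415,246,.012);FL=ray(d,239.5,167,.012);v=FL-FR;print(np.arctan2(-v[0],v[1]),np.linalg.norm(v))
print(pt(d,332,185),pt(d,345,140),pt(d,342,172))
psi=.547;P=np.array([.4803,.3956]);X=np.array([np.cos(psi),np.sin(psi)]);Y=np.array([-X[1],X[0]])
for y,z in [(14,20)]:
  for xx in (93.5,106.5):
    q=P+X*xx/1e3+Y*y/1e3; print('tip pred',proj(d,[*q,z/1e3]))
cv2.imwrite('pics/w16z.png',cv2.resize(im[0:210,290:450],None,fx=4,fy=2.85,interpolation=cv2.INTER_CUBIC))
a=dict(np.load('pics/side0.npz'))['pixels'].astype(int);b=dict(np.load('pics/s16.npz'))['pixels'].astype(int)
D=np.abs(a-b).sum(2); 
for n,(u,v) in dict(dish=(272,210),timer=(348,280),tape=(370,321)).items(): print(n,D[v-18:v+18,u-18:u+18].max())
```

```text
[0.4802 0.3966 0.03  ] [0.5683 0.524  0.03  ] 0.1548481791657871 0.4192628703611867
0.5457814658225983 0.22584046562382842
[0.4713 0.4021 0.031 ] [0.5079 0.4345 0.0322] [0.4876 0.4078 0.0297]
tip pred [370.1346  95.8685]
tip pred [376.2018  83.3929]
dish 49
timer 12
tape 22
```

View pics/w16z.png

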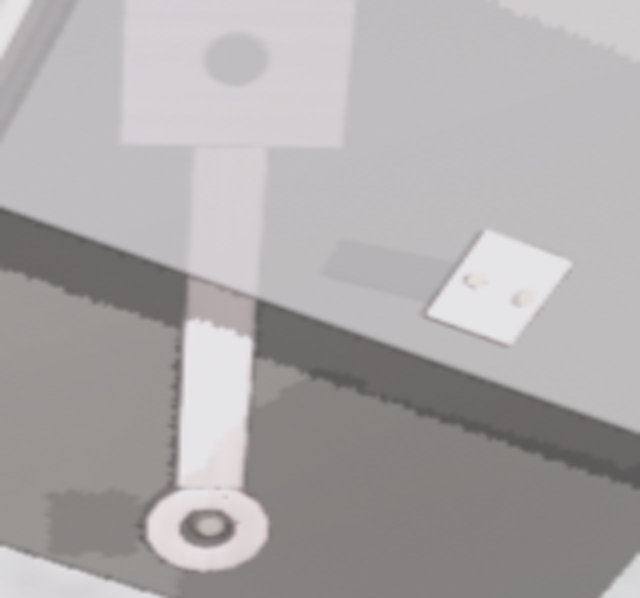

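Run:
```python
from h import *
print(manip.sign_off())
```

```text
the job is handed in; nothing more can be done
None
```

The arm is turned end for end and back on the pin by its plain-end hole. It was swung left past the catch, and the catch dropped behind it. I handed the job in at about 23 s with the gripper clear.

To do this I lifted the arm off, drew it out of the bay and set it down on the empty strip. I regripped it near the plain end and carried it back in with the paddle in the right-hand part of the bay. I then swung it with the jaws closed loosely around the bar.

**Last checks:**
- **Fit:** the plain hole is centred on the pin to within about 1 mm. The arm's top measures 30–32 mm, which is where it should be when flat on the plate.
- **Swing:** the arm is 0.42 rad left of dock +x, past the 0.35 rad needed.
- **Catch:** its tip is within about a pixel of the position predicted for hanging on its stop, to the right of the arm.
- **Forces:** the highest I read was about 24 N at the wrist, when I set the arm down on the strip.
- **Bystanders:** the timer and tape roll look unchanged between the first and last side pictures. The dish area shows a small brightness change that I took to be a shadow and did not look into. The arm was only carried over the dish, about 15 cm above it.

**Disagreements:**
- The arm's starting angle measured about 0.455 rad to the right, against the stated 0.37–0.42.
- The plate's front edge measured 227 mm, against 232.

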